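# First picture: clamp the camera board and hold the lens over its sensor

## Robot

A 6-joint arm with a two-finger parallel gripper is mounted at the origin on the work surface. World frame = base frame: x ahead of the robot, y to its left, z up, the work surface at z = 0. Lengths are in m, angles in rad, forces in N, time in s.
With the tool pointing down it reaches from about 0.3 to 0.775 m from the base axis. Payload 14.6 kg.
Tool frame: the origin (TCP) lies midway between the tips of the shut fingers; the grasp point (between the pads) lies 19 mm behind it; z points along the fingers, y is the line along which they close (so a half turn about z gives the same grasp; the last joint's range is limited). The gripper opens to 85 mm and grips with 20 to 120 N. Pads are 22 mm wide; open, the fingers measure 114 mm over their backs; the gripper's body (76 mm by 85 mm) begins 54 mm behind the grasp point. The pads swing forward as they close: fully open they stand 13 mm farther back than shut.
Start: joints at [1.281, 0.3, 1.521, -0, 1.321, -0.067], TCP at [0.122, 0.536, 0.231] pointing down, gripper open.
Joint ranges: [-3.03, 3.03], [-0.79, 2.21], [0.23, 2.52], [-1.04, 4.18], [0, 3.07], [-2.55, 2.55]. Speed limits (rad/s): [2.22, 2.22, 2.57, 3.14, 3.14, 3.14].

## Interface

Orientations are given as a unit quaternion [x, y, z, w].
In Python, from workcell import sensors, capture, calibration, order, models gives the robot as it stands.
- The arm moves only by the shell command python3 -m handwheel 'ROWS' [FORCE]. ROWS is JSON, a list of rows, each a list of 5 numbers: the opening in per cent of the stroke, from 0 (shut) to 100 (fully open), then the shift along the tool's x, y, z in cm, then the turn about the tool's z in degrees. In form: [[fingers, x, y, z, twist], ...]. A call has 1 to 8 rows; each row shifts and turns the commanded pose from where the row before left it, along the tool's axes as they then stand; what a row does not reach is not made up. A row lasts 1/10 s, in which the tool goes at most 50 mm and 8.59 degrees, less where a joint would pass 70% of its speed; a pose out of reach is approached as far as the arm can. A call with a gripper value outside its range is refused whole. The fingers move at their own pace and stop on an object; FORCE is the grip in N (left out, the last holds). Time passes only in rows, so rows that do not move let the fingers close. It gives the time, the measured TCP pose, the force, the opening and the grip force at its end, in the units of the state.
- sensors.get_state(): the state, without advancing time (a new reading comes with each control period).
- capture(name): name is "side" or "top" or "wrist"; returns the picture (420x560x3 uint8, red, green, blue); there is no depth.
- calibration(name): a dict with "fx", "fy", "cx", "cy" (pixels), "R" (3x3) and "t" (3): a world point X has camera coordinates R X + t. Camera axes: x right, y down, z forward; pixel columns grow to the right and rows downward; lengths in m; the calibration is good to about 2 mm. A picture is of the moment at which its call begins: read the wrist's pose just before it. calibration takes no time and is no camera call; for the wrist camera it gives the pose at the moment of the call.
- order.finish_job(): hands the job in; it is judged then, once.
Trained networks look in the newest picture that a camera, given by its name, has taken for a name from the list of things; names that differ only in an ending like _2 or _b are one class to them, and where a whole thing is asked for, a point or a joint stands for the part that bears it (a point fixed in the world has none). Each returns a list of dicts, best first, with "conf" (0 to 1); they miss things now and then, are a little off and sometimes report something else, mostly with a low value. They report only what shows in the picture. A call takes as long as a camera call.
- models.spot_in(camera, thing): "position" ([x, y, z] in m, in world coordinates, good to about 4 mm: the middle of the surface that is visible of it).
The state is a dict: "clock": time; "q": joint angles; "qd": joint speeds; "joint_torque": joint torques, N m; "ee_pos": TCP position; "ee_rot": TCP orientation; "force": force on the tool from outside, world axes, zero at the start; "torque": the same for the moment, N m; "gripper_width": opening from 0.0 (shut) to 1.0 (fully open); "gripper_force": force on a finger pad.
Only numpy, scipy, OpenCV 4.12 (cv2) and the standard library are available. Lean on these libraries where they do the work, as an engineer would, in place of code of your own. Each camera call takes 0.05 s, during which the arm holds its last target. There are 200 camera calls.

## Task

Slide the loose jaw of the board holder towards the fixed jaw until the camera board is snug between the two. Then take the short lens out of the white parts tray, carry it over the things in between without disturbing them, and hold it upright and centred over the board's image sensor, its threaded lower end about 8 mm above the sensor and never touching the board. The board has no lens mount yet, so finish while still holding the lens there, steady.

Things in the scene. Friction and masses are not known exactly. Their poses are not given: they have to be found in the camera images.
- holder: Board holder fixed to the table: aluminium bed 96 mm wide (x), 200 mm long (y = -121 to +79), its top 18 mm above the table. Origin on the table under the clamping area. The fixed jaw is a bar 92 x 22 mm at the +y end, its clamping face at y = +55 mm, its top 40 mm above the table; both jaws have a 3.5 mm lip over the board's edge.
- jaw (a joint): Position of the sliding jaw in m: 0 is fully open, growing as it slides along the holder's +y towards the fixed jaw. It starts between 0 and 0.02; with the 100 mm board snug between the jaws it reads 0.045, and the board is what stops it. Friction of about 3 N, no spring: it stays where it is left.
- jaw_post (a point): Centre of the grip post on the sliding jaw: an upright knurled steel pin 18 mm in diameter, 40 mm tall, on the middle of the jaw (jaw top 40 mm, post top 80 mm, this point 60 mm above the table). Axes as the holder's: +y is the closing direction. Free on its two x sides; the board and its tall parts lie on its +y side.
- board: Green camera circuit board, loose, 80 (x) x 100 (y) x 2 mm, on four 12 mm nylon feet standing on the holder's bed between the jaws, up to 6 mm off the fixed jaw at first; 0.075 kg. Its top is 32 mm above the table. Origin under its centre at the bottom of the feet; axes nearly as the holder's. The parts near its two y edges rise 5 to 22 mm above its top.
- sensor (a point): Centre of the top of the image sensor, a flat black 16 x 16 x 3 mm chip with a glass window, at (4, 10) mm in the board's frame, 35 mm above the table. z up, axes as the board's. Beside it along +x and -x only parts under 2 mm, clear from y = -20 to +25 mm of it; beyond that on the -y side a heat sink 16 mm, jack 13.5, capacitors 22 mm tall above the board, on the +y side capacitors 18 mm.
- tray: White card parts tray fixed on the table, outside 216 (x) x 296 (y) mm, walls 3 mm thick and 32 mm high, floor 3 mm thick. Origin under its centre. The two lenses and the extension ring stand in it in a row along its y, about 90 mm apart, in any order, each with 60 mm or more of free floor on its two x sides.
- lens_centre (a point): Centre (half-way up) of the short lens: an upright black cylinder 32 mm in diameter and 44 mm tall in all, its lowest 5 mm a steel thread 25 mm in diameter; it stands on the thread, glass up. z is its axis, pointing up out of the front glass; the lower end is 22 mm below this point. 0.05 to 0.09 kg.
- long_lens: Bystander in the tray: the long lens, black cylinder 34 mm in diameter, 62 mm tall, standing upright. Origin under its centre.
- ext_ring: Bystander in the tray: flat dark steel extension ring, 32 mm outside diameter, 12 mm tall. Origin under its centre.
- twin_housing: Bystander between tray and holder: white housing of two upright tubes 36 mm in diameter under a bridge, 94 x 36 mm and 94 mm tall. Origin under its centre.
- screw_jar: Bystander between tray and holder: glass jar 42 mm in diameter, 60 mm tall. Origin under its centre.
- driver: Bystander: black-handled screwdriver 170 mm long, 26 mm thick, lying on the mat. Origin under its middle.
- pliers: Bystander: pliers 170 mm long, about 55 mm wide and 12 mm thick, lying on the mat. Origin near the pivot.
- carton: Bystander: closed cardboard box 70 x 100 x 28 mm lying on the mat. Origin under its centre.

How it is judged:
By the outcome, as a careful person would: the job done as asked, in the order asked, and still so for the second after the job is handed in, while the arm keeps its last pose, push and grip.
It also fails if it takes over 64 s, if anything falls off the work surface, if the arm or the gripper's body presses on something with over 40 N, if the wrist force passes 120 N, or if a joint passes its speed limit or range.

## Working session

There is one attempt and no reset: what is moved stays moved. The work goes in short steps, Python scripts to look and compute and a shell command to move; the robot and the scene stay as the last step left them, time stands still between calls to the robot, and variables do not carry over. Pictures are saved under pics/ and viewed, at most 11 in all, crops included, and the job is handed in when it is done.

```bash
ls; mkdir -p pics
python3 - <<'E'
from workcell import sensors, capture, calibration, order, models
import cv2,numpy as np
s=sensors.get_state();print(s['clock'],s['ee_pos'],s['ee_rot'],s['force'],s['gripper_width'])
for c in ['side','top']:
    im=capture(c);cv2.imwrite(f'pics/{c}0.png',im[:,:,::-1])
    K=calibration(c);R=np.array(K['R']);print(c,K['fx'],-R.T@np.array(K['t']))
    for n in ['holder','jaw_post','board','sensor','tray','lens_centre','long_lens','ext_ring','twin_housing','screw_jar']:
        r=models.spot_in(c,n);
        for d in r[:2]:
            p=np.array(d['position']);q=R@p+K['t'];print(n,round(d['conf'],2),p.round(3),(K['fx']*q[0]/q[2]+K['cx']).round(),(K['fy']*q[1]/q[2]+K['cy']).round())
a=cv2.imread('pics/side0.png');b=cv2.imread('pics/top0.png')
E
```

```text
pics
0.0 [0.12146874 0.53616395 0.23072971] [ 1.11168573e-01  9.93801388e-01 -5.80946540e-04 -1.10493761e-04] [ 0.60497273 -0.04348139  0.04016733] 0.9987532991272027
side 420.7058836096109 [ 0.39029063 -0.82748632  0.78667343]
holder 0.57 [0.549 0.131 0.023] 272.0 203.0
jaw_post 0.97 [0.551 0.132 0.038] 272.0 199.0
jaw_post 0.25 [0.456 0.408 0.018] 232.0 157.0
board 0.63 [0.548 0.212 0.032] 267.0 185.0
sensor 0.86 [0.542 0.216 0.03 ] 265.0 185.0
sensor 0.57 [ 0.482 -0.182  0.054] 264.0 279.0
tray 0.64 [ 0.516 -0.278  0.005] 286.0 325.0
lens_centre 0.71 [ 0.492 -0.359  0.048] 282.0 347.0
lens_centre 0.52 [ 0.432 -0.006  0.067] 235.0 227.0
ext_ring 0.55 [ 0.495 -0.261  0.012] 275.0 318.0
twin_housing 0.66 [ 0.432 -0.008  0.065] 235.0 227.0
screw_jar 0.75 [ 0.588 -0.01   0.04 ] 294.0 230.0
screw_jar 0.71 [ 0.494 -0.359  0.048] 283.0 347.0
top 435.6009217659844 [0.29484532 0.04145707 1.39710849]
holder 0.82 [0.54  0.159 0.019] 247.0 225.0
jaw_post 0.78 [0.549 0.138 0.043] 253.0 221.0
board 0.85 [0.55  0.222 0.035] 227.0 219.0
sensor 0.8 [0.546 0.224 0.032] 226.0 220.0
tray 0.91 [ 0.506 -0.256  0.001] 374.0 247.0
twin_housing 0.78 [0.428 0.014 0.094] 290.0 261.0
screw_jar 0.55 [0.584 0.004 0.062] 296.0 212.0
```

View pics/side0.png

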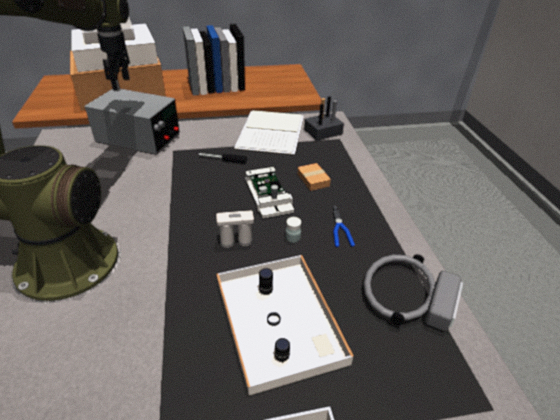

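View pics/top0.png

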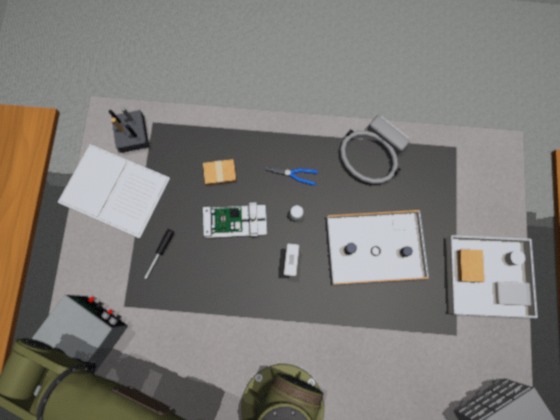

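The side view shows the short lens at (283,347) and the long lens at (265,280), with the ring between them at (274,318). The top view shows the holder at about (235,221), nearly along world y, with the post on its right.

I'll turn the tool so that tool y is world x (which makes tool x world y), then go above the post.

```bash
python3 -m handwheel '[[100,0,0,0,8.58],[100,0,0,0,8.58],[100,0,0,0,8.58],[100,0,0,0,8.58],[100,0,0,0,8.58],[100,0,0,0,8.58],[100,0,0,0,8.58],[100,0,0,0,8.58]]' 40
python3 -m handwheel '[[100,0,0,0,8.56],[100,-3.4,3.5,0,0],[100,-3.4,3.5,0,0],[100,-3.4,3.5,0,0],[100,-3.4,3.5,0,0],[100,-3.4,3.5,0,0],[100,-3.4,3.5,0,0]]'
python3 -m handwheel '[[100,-3.4,3.5,0,0],[100,-3.4,3.5,0,0],[100,-3.4,3.5,0,0],[100,-3.4,3.5,0,0],[100,-3.4,3.5,0,0],[100,0,3,0,0],[100,0,0,0,0]]'
```

```text
clock: 1.9
ee_pos: [0.1215, 0.5364, 0.2313]
ee_rot: [0.654, 0.756, 0.0, -0.0]
force: [0.0, -0.5, -0.3]
gripper_width: 1.003
gripper_force: 0.0
clock: 2.6
ee_pos: [0.3327, 0.3309, 0.2315]
ee_rot: [0.707, 0.707, 0.0, 0.0]
force: [0.5, 0.2, 0.3]
gripper_width: 0.998
gripper_force: 0.0
clock: 3.3
ee_pos: [0.5391, 0.1612, 0.2306]
ee_rot: [0.708, 0.706, -0.0, -0.0]
force: [-0.5, 0.1, -0.5]
gripper_width: 0.996
gripper_force: 0.0
```

```bash
cat > h.py <<'E'
from workcell import sensors, capture, calibration, order, models
import cv2,numpy as np
np.set_printoptions(suppress=True,precision=4)
def st():
    s=sensors.get_state();x,y,z,w=s['ee_rot']
    ty=np.array([2*(x*y-z*w),1-2*(x*x+z*z),2*(y*z+x*w)])
    print('t%.1f'%s['clock'],'pos',np.array(s['ee_pos']),'tool_y deg %.2f'%np.degrees(np.arctan2(ty[1],ty[0])),'F',np.array(s['force']).round(1),'w %.3f g %.1f'%(s['gripper_width'],s['gripper_force']))
def look(c,name,things):
    K=calibration(c);im=capture(c);cv2.imwrite(f'pics/{name}.png',im[:,:,::-1]);R=np.array(K['R'])
    np.savez(f'pics/{name}.npz',R=R,t=K['t'],k=[K['fx'],K['fy'],K['cx'],K['cy']])
    for n in things:
        for d in models.spot_in(c,n)[:2]:
            p=np.array(d['position']);q=R@p+K['t'];print(n,round(d['conf'],2),p.round(4),'px',(K['fx']*q[0]/q[2]+K['cx']).round(),(K['fy']*q[1]/q[2]+K['cy']).round())
def px2w(name,uv,z):
    a=np.load(f'pics/{name}.npz');R=a['R'];t=a['t'];fx,fy,cx,cy=a['k']
    d=R.T@np.array([(uv[0]-cx)/fx,(uv[1]-cy)/fy,1]);o=-R.T@t
    return o+d*(z-o[2])/d[2]
E
python3 -c "
from h import *
st();look('wrist','w1',['jaw_post','sensor','board','holder']);st()"
```

```text
t3.3 pos [0.5391 0.1612 0.2306] tool_y deg -0.12 F [-0.5  0.1 -0.5] w 0.996 g 0.0
jaw_post 0.78 [0.5578 0.1485 0.0391] px 303.0 188.0
sensor 0.56 [0.5444 0.228  0.0274] px 288.0 97.0
board 0.56 [0.5498 0.2292 0.032 ] px 294.0 96.0
holder 0.83 [0.5405 0.1685 0.0419] px 284.0 167.0
t3.5 pos [0.5361 0.1631 0.2315] tool_y deg 0.09 F [0.5 0.2 0.9] w 1.001 g 0.0
```

View pics/w1.png

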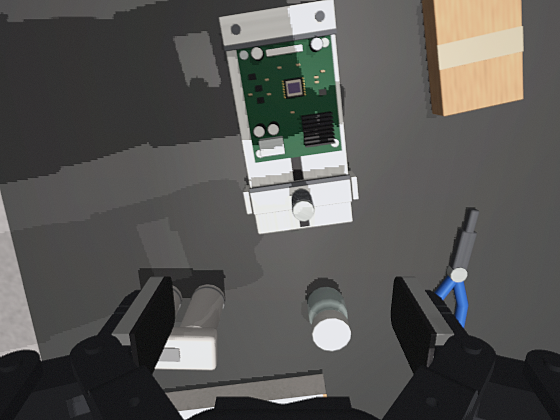

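The wrist view shows the post top at about (303,212) and its base at about (303,193). The sensor is at (294,88), the fixed jaw is at the top, and the holder is turned a few degrees.

```bash
python3 -c "
from h import *
P=lambda u,z:print(u,px2w('w1',u,z))
P((303,212),.08);P((303,193),.045);P((294,88),.035)
P((237,37),.04);P((330,28),.04)   # fixed jaw front edge
P((258,233),.04);P((352,222),.04)   # sliding jaw rear edge
P((237,36),.032);P((254,162),.032);P((341,150),.032)
"
```

```text
(303, 212) [0.5559 0.1389 0.08  ]
(303, 193) [0.5577 0.145  0.045 ]
(294, 88) [0.5493 0.2356 0.035 ]
(237, 37) [0.5027 0.2752 0.04  ]
(330, 28) [0.5778 0.2817 0.04  ]
(258, 233) [0.5157 0.1041 0.04  ]
(352, 222) [0.6045 0.1149 0.04  ]
(237, 36) [0.5018 0.2768 0.032 ]
(254, 162) [0.5131 0.1709 0.032 ]
(341, 150) [0.5924 0.1817 0.032 ]
```

```bash
python3 -m handwheel '[[100,0,0,0,-6.5],[100,-2.2,1.8,0,0],[100,0,0,4.5,0],[100,0,0,4.5,0],[100,0,0,0,0],[100,0,0,0,0]]'
python3 -c "
from h import *
st();look('wrist','w2',['jaw_post','sensor'])"
```

```text
clock: 4.15
ee_pos: [0.5571, 0.1433, 0.1427]
ee_rot: [0.665, 0.746, 0.0, 0.0]
force: [-0.4, -0.2, 1.0]
gripper_width: 1.002
gripper_force: 0.0
t4.2 pos [0.5571 0.1433 0.1427] tool_y deg 6.57 F [-0.4 -0.2  1. ] w 1.002 g 0.0
jaw_post 0.88 [0.5596 0.1465 0.0378] px 287.0 199.0
sensor 0.81 [0.5454 0.2284 0.0283] px 279.0 71.0
```

View pics/w2.png

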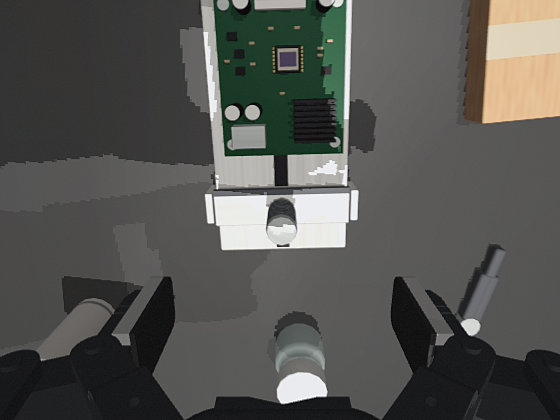

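The post is centred between the open fingers, with its top at (282,232) and its base at (282,205). The holder now runs straight up the image, so the yaw is right.

```bash
python3 -c "
from h import *
P=lambda u,z:print(u,px2w('w2',u,z))
P((282,232),.08);P((282,205),.04);P((288,59),.035)
"; python3 -m handwheel '[[100,0,0,4,0],[100,0,0,3.5,0],[100,0,0,2,0],[100,0,0,0,0],[100,0,0,0,0]]'
```

```text
(282, 232) [0.5572 0.139  0.08  ]
(282, 205) [0.5568 0.1426 0.04  ]
(288, 59) [0.5499 0.2358 0.035 ]
clock: 4.8
ee_pos: [0.5581, 0.1431, 0.0482]
ee_rot: [0.666, 0.746, 0.001, 0.001]
force: [0.5, 0.6, -0.6]
gripper_width: 1.0
gripper_force: 0.0
```

```bash
python3 -m handwheel '[[10,0,0,0,0],[0,0,0,0,0],[0,0,0,0,0],[0,0,0,0,0],[0,0,0,0,0],[0,0,0,0,0],[0,0,0,0,0],[0,0,0,0,0]]' 60
python3 -m handwheel '[[0,0.4,0,0,0],[0,0.4,0,0,0],[0,0.4,0,0,0],[0,0.4,0,0,0],[0,0.4,0,0,0]]'
```

```text
clock: 5.6
ee_pos: [0.5563, 0.1427, 0.0467]
ee_rot: [0.666, 0.746, -0.001, -0.001]
force: [-10.6, -2.9, 9.4]
gripper_width: 0.198
gripper_force: 58.2
clock: 6.1
ee_pos: [0.5536, 0.1624, 0.0467]
ee_rot: [0.666, 0.746, -0.002, -0.001]
force: [-15.6, -4.9, 14.0]
gripper_width: 0.192
gripper_force: 58.7
```

```bash
python3 -m handwheel '[[0,0.3,-0.1,-0.1,0],[0,0.3,0,0,0],[0,0.2,0,0,0],[0,0,0,0,0]]'
python3 -m handwheel '[[0,0.2,0,0,0],[0,0.2,0,0,0],[0,0,0,0,0]]'
```

```text
clock: 6.5
ee_pos: [0.5526, 0.1681, 0.0469]
ee_rot: [0.666, 0.746, -0.002, 0.001]
force: [-3.8, -21.0, 1.2]
gripper_width: 0.194
gripper_force: 60.3
clock: 6.8
ee_pos: [0.5526, 0.1685, 0.0468]
ee_rot: [0.666, 0.746, -0.004, 0.002]
force: [-3.4, -50.9, 5.0]
gripper_width: 0.195
gripper_force: 60.7
```

It stopped hard after about 25.5 mm, so the board is snug. Next I'll relax the push, release and rise.

```bash
python3 -m handwheel '[[0,-0.3,0,0,0],[0,-0.05,0,0,0],[0,0,0,0,0]]'
python3 -m handwheel '[[40,0,0,0,0],[100,0,0,0,0],[100,0,0,0,0],[100,0,0,0,0],[100,0,0,0,0],[100,0,0,0,0]]'
python3 -m handwheel '[[100,0,0,-3,0],[100,0,0,-4,0],[100,0,0,-4,0],[100,0,0,-4,0],[100,0,0,-3,0],[100,0,0,0,0],[100,0,0,0,0],[100,0,0,0,0]]'
python3 -c "
from h import *
st();look('wrist','w3',['jaw_post','sensor'])"
```

```text
clock: 7.1
ee_pos: [0.5526, 0.1681, 0.0469]
ee_rot: [0.666, 0.746, -0.002, 0.001]
force: [-3.5, -25.0, 2.4]
gripper_width: 0.196
gripper_force: 60.2
clock: 7.7
ee_pos: [0.5529, 0.1712, 0.0473]
ee_rot: [0.666, 0.746, 0.0, 0.0]
force: [0.5, -0.6, -0.3]
gripper_width: 0.999
gripper_force: 0.0
clock: 8.5
ee_pos: [0.5525, 0.171, 0.226]
ee_rot: [0.666, 0.746, -0.001, -0.001]
force: [0.2, 0.2, -0.7]
gripper_width: 0.999
gripper_force: 0.0
t8.5 pos [0.5525 0.171  0.226 ] tool_y deg 6.54 F [ 0.2  0.2 -0.7] w 0.999 g 0.0
jaw_post 0.73 [0.5535 0.1735 0.0383] px 284.0 172.0
sensor 0.37 [0.7256 0.0702 0.0178] px 436.0 282.0
```

View pics/w3.png

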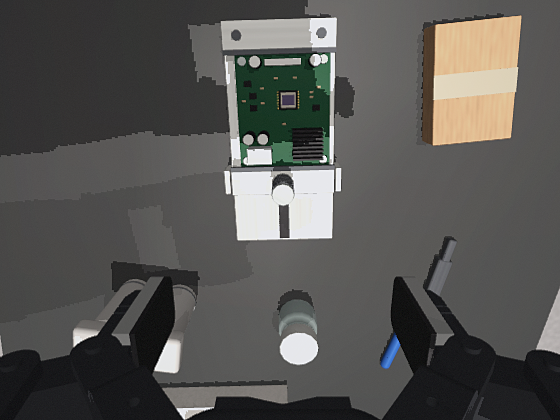

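The jaw is snug against the board, with no gap. The sensor is at (289,100) and the post top at (283,192). Next, over to the tray at a safe height.

```bash
python3 -c "
from h import *
P=lambda u,z:print(u,px2w('w3',u,z))
P((283,192),.08);P((283,172),.04);P((288.5,100),.035)
"; python3 -m handwheel '[[100,0,0,0,6.5],[100,-4.8,-0.5,0,0],[100,-4.8,-0.5,0,0],[100,-4.8,-0.5,0,0],[100,-4.8,-0.5,0,0],[100,-4.8,-0.5,0,0],[100,-4.8,-0.5,0,0],[100,-4.8,-0.5,0,0]]'
python3 -m handwheel '[[100,-4.8,-0.5,0,0],[100,-4.8,-0.5,0,0],[100,-4.8,-0.5,0,0],[100,-3,-0.5,0,0],[100,0,0,0,0],[100,0,0,0,0],[100,0,0,0,0]]'
python3 -c "
from h import *
st();look('wrist','w4',['lens_centre','long_lens','ext_ring','tray'])"
```

```text
(283, 192) [0.5531 0.1671 0.08  ]
(283, 172) [0.5523 0.1741 0.04  ]
(288.5, 100) [0.55   0.2357 0.035 ]
clock: 9.45
ee_pos: [0.5174, -0.1669, 0.2269]
ee_rot: [0.707, 0.707, -0.0, -0.0]
force: [0.5, -0.5, 1.1]
gripper_width: 1.003
gripper_force: 0.0
clock: 10.15
ee_pos: [0.4984, -0.3381, 0.227]
ee_rot: [0.707, 0.708, 0.0, -0.0]
force: [-0.0, -0.0, -0.0]
gripper_width: 0.998
gripper_force: 0.0
t10.2 pos [ 0.4984 -0.3381  0.227 ] tool_y deg 0.08 F [-0. -0. -0.] w 0.998 g 0.0
lens_centre 0.92 [ 0.4945 -0.3455  0.0486] px 278.0 186.0
ext_ring 0.83 [ 0.492  -0.2552  0.0197] px 275.0 78.0
tray 0.91 [ 0.51   -0.2811 -0.    ] px 295.0 107.0
```

View pics/w4.png

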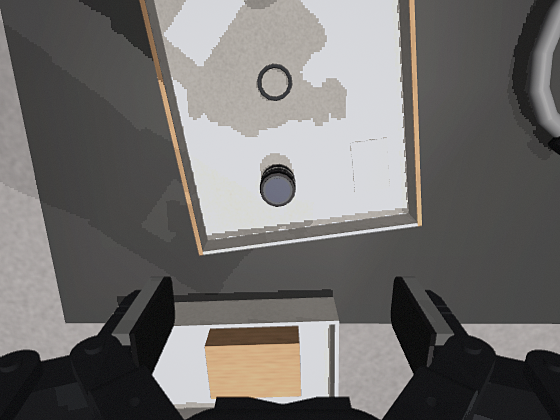

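The short lens top is at (278,188), the ring is at (275,82), and the tray is yawed about +6.5°, the same as the holder. I'll turn the tool to match.

```bash
python3 -c "
from h import *
p=px2w('w4',(278,188),.047);print(p)
a=np.radians(6.5);d=p[:2]-np.array([.4972,-.3380]);print('tool x,y cm',100*(d@[-np.sin(a),np.cos(a)]),100*(d@[np.cos(a),np.sin(a)]))
st()
"
```

```text
[ 0.4945 -0.348   0.047 ]
tool x,y cm -0.9615735656064853 -0.3774139773045651
t10.4 pos [ 0.4985 -0.3384  0.2275] tool_y deg 0.09 F [0.3 0.8 0.4] w 1.001 g 0.0
```

```bash
python3 -m handwheel '[[100,-1,-0.5,0,-6.5],[100,0,0,5,0],[100,0,0,5,0],[100,0,0,0,0],[100,0,0,0,0],[100,0,0,0,0]]'
python3 -c "
from h import *
st();look('wrist','w5',['lens_centre'])
im=cv2.imread('pics/w5.png');cv2.imwrite('pics/w5c.png',im[100:360,100:460])"
```

```text
clock: 11.0
ee_pos: [0.4944, -0.3497, 0.1305]
ee_rot: [0.666, 0.746, 0.0, 0.002]
force: [-0.7, 0.8, 0.4]
gripper_width: 1.001
gripper_force: 0.0
t11.0 pos [ 0.4944 -0.3497  0.1305] tool_y deg 6.55 F [-0.7  0.8  0.4] w 1.001 g 0.0
lens_centre 0.83 [ 0.4901 -0.346   0.0497] px 276.0 208.0
```

View pics/w5c.png

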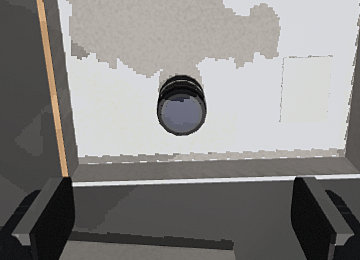

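The lens top is at about (282,215) in the full picture, centred between the fingers.

```bash
python3 -c "
from h import *
p=px2w('w5',(282,215),.047);print(p)
a=np.radians(6.5);d=p[:2]-np.array([.4944,-.3497]);print('tool x,y cm',100*(d@[-np.sin(a),np.cos(a)]),100*(d@[np.cos(a),np.sin(a)]))
"
```

```text
[ 0.4944 -0.3511  0.047 ]
tool x,y cm -0.13442742176559896 -0.0200769480167101
```

```bash
python3 -m handwheel '[[100,0,0,4,0],[100,0,0,4,0],[100,0,0,2.6,0],[100,0,0,1,0],[100,0,0,0,0],[100,0,0,0,0]]' 40
python3 -m handwheel '[[50,0,0,0,0],[42,0,0,0,0],[25,0,0,0,0],[25,0,0,0,0],[25,0,0,0,0],[25,0,0,0,0],[25,0,0,0,0],[25,0,0,0,0]]' 40
```

```text
clock: 11.7
ee_pos: [0.4941, -0.3497, 0.0133]
ee_rot: [0.666, 0.746, 0.0, 0.001]
force: [-0.1, -0.2, -0.3]
gripper_width: 1.0
gripper_force: 0.0
clock: 12.5
ee_pos: [0.4934, -0.3492, 0.0119]
ee_rot: [0.666, 0.746, -0.0, 0.0]
force: [-2.2, 0.0, 5.8]
gripper_width: 0.364
gripper_force: 39.4
```

```bash
python3 -m handwheel '[[25,0,0,-1,0],[25,0,0,-3,0],[25,0,0,-4,0],[25,0,0,-4,0],[25,0,0,-4,0],[25,0,0,-3,0],[25,0,0,0,0]]'
python3 -m handwheel '[[25,2,0.4,0,0],[25,4.4,0.93,0,0],[25,4.6,0.98,0,0],[25,4.6,0.98,0,0],[25,4.6,0.98,0,0],[25,4.6,0.98,0,0],[25,4.6,0.98,0,0],[25,4.6,0.98,0,0]]'
python3 -m handwheel '[[25,4.6,0.98,0,0],[25,4.6,0.98,0,0],[25,4.6,0.98,0,0],[25,4.6,0.98,0,0],[25,3.5,0.7,0,0],[25,1.6,0.3,0,0],[25,0,0,0,0],[25,0,0,0,0]]'
python3 -c "
from h import *
st();look('wrist','w6',['lens_centre','sensor']);st()"
```

```text
clock: 13.2
ee_pos: [0.4943, -0.3498, 0.2067]
ee_rot: [0.666, 0.746, 0.0, 0.004]
force: [-0.5, 1.1, -1.5]
gripper_width: 0.364
gripper_force: 39.7
clock: 14.0
ee_pos: [0.5256, -0.0011, 0.2009]
ee_rot: [0.666, 0.746, -0.0, -0.0]
force: [0.2, -0.2, -0.5]
gripper_width: 0.364
gripper_force: 39.7
clock: 14.8
ee_pos: [0.5482, 0.2352, 0.2009]
ee_rot: [0.666, 0.746, -0.0, -0.0]
force: [-0.1, -0.2, -1.0]
gripper_width: 0.365
gripper_force: 39.8
t14.8 pos [0.5482 0.2352 0.2009] tool_y deg 6.53 F [-0.1 -0.2 -1. ] w 0.365 g 39.8
lens_centre 0.63 [0.5478 0.244  0.2383] px 285.0 311.0
sensor 0.57 [0.5467 0.2266 0.0276] px 280.0 188.0
t14.9 pos [0.5485 0.2347 0.2014] tool_y deg 6.44 F [ 0.1  0.5 -1.3] w 0.363 g 39.8
```

View pics/w6.png

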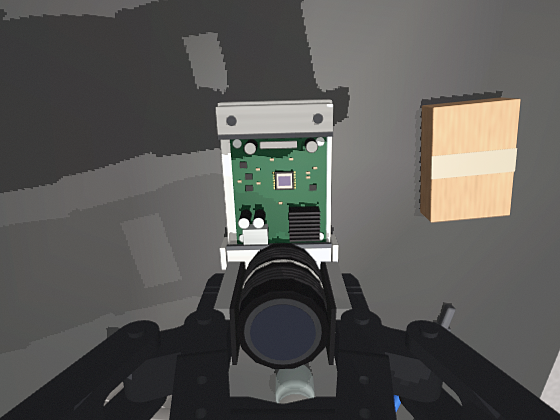

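The lens is held upright, its front glass centred at about (283,331), and the sensor is at (285,181). I'll work out both positions with the same camera, so that calibration bias mostly cancels.

```bash
python3 -c "
from h import *
s=px2w('w6',(285,181),.035);print('sensor',s)
im=cv2.imread('pics/w6.png');hsv=cv2.cvtColor(im,cv2.COLOR_BGR2HSV)
# glass front: bluish blob
m=((im[:,:,0].astype(int)-im[:,:,2]>12)).astype('uint8');m[:280]=0
n,l,stt,c=cv2.connectedComponentsWithStats(m);i=1+np.argmax(stt[1:,4]);print(stt[i],c[i])
L=px2w('w6',(stt[i][0]+stt[i][2]/2,stt[i][1]+stt[i][3]/2),.2013-.0103+.0435);print('lens top',L)
"
```

```text
sensor [0.5502 0.2354 0.035 ]
[ 250  305   66   55 2819] [282.4168 332.0188]
lens top [0.5483 0.233  0.2345]
```

```bash
python3 -m handwheel '[[25,0.15,0.2,0,0],[25,0,0,4,0],[25,0,0,4,0],[25,0,0,3,0],[25,0,0,1.5,0],[25,0,0,0,0],[25,0,0,0,0]]'
python3 -c "
from h import *
st();look('wrist','w7',[]);look('side','s7',['lens_centre','sensor']);st()
a=cv2.imread('pics/w7.png');b=cv2.imread('pics/s7.png')[150:220,220:300];b=cv2.resize(b,None,fx=6,fy=6,interpolation=cv2.INTER_CUBIC)[:420,:240+240]
cv2.imwrite('pics/c7.png',np.hstack([a[:,150:450],b]))"
```

```text
clock: 15.65
ee_pos: [0.5509, 0.2379, 0.0777]
ee_rot: [0.666, 0.746, 0.001, 0.0]
force: [-0.1, 0.4, -0.8]
gripper_width: 0.364
gripper_force: 39.8
t15.7 pos [0.5509 0.2379 0.0777] tool_y deg 6.52 F [-0.1  0.4 -0.8] w 0.364 g 39.8
lens_centre 0.46 [0.553  0.2227 0.1029] px 269.0 164.0
sensor 0.91 [0.5346 0.2381 0.0301] px 262.0 181.0
t15.8 pos [0.5507 0.238  0.0778] tool_y deg 6.54 F [-0.4  0.4 -0. ] w 0.360 g 39.8
```

View pics/c7.png

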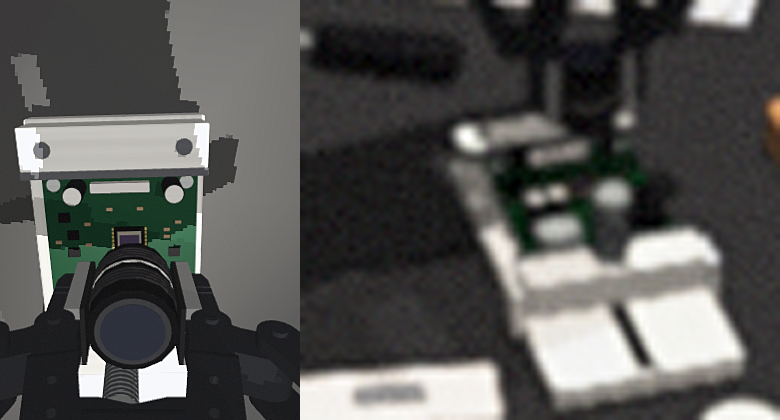

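The left half shows the chip just beyond the thread, its centre at about full-picture x=280 and its far edge at row 227. The lens glass is centred at about (282,331). The right half (the side view) is clear of the tall parts.

```bash
python3 -c "
from h import *
a=np.radians(6.5);X=np.array([-np.sin(a),np.cos(a)]);Y=np.array([np.cos(a),np.sin(a)])
tc=np.array([.5508,.2379])
im=cv2.imread('pics/w7.png')
m=((im[:,:,0].astype(int)-im[:,:,2]>12)).astype('uint8');m[:280]=0
n,l,stt,c=cv2.connectedComponentsWithStats(m);i=1+np.argmax(stt[1:,4]);print(stt[i])
L=px2w('w7',(stt[i][0]+stt[i][2]/2,stt[i][1]+stt[i][3]/2),.0777-.01+.0435)[:2]
S=px2w('w7',(280,238),.035)[:2];far=px2w('w7',(280,229),.035)[:2]
for n,p in [('lens',L),('S',S),('chip far edge',far),('w6 sensor',np.array([.5502,.2354]))]: print(n,p,'rel tool',1000*((p-tc)@X).round(4),1000*((p-tc)@Y).round(4))
cv2.imwrite('pics/c8.png',cv2.resize(im[210:270,230:330],None,fx=8,fy=8,interpolation=cv2.INTER_CUBIC)[:,:800])
"
```

```text
[ 250  305   65   55 2808]
lens [0.5508 0.2355] rel tool -2.4 -0.3
S [0.5494 0.2381] rel tool 0.3 -1.3
chip far edge [0.5489 0.2432] rel tool 5.5 -1.3
w6 sensor [0.5502 0.2354] rel tool -2.4 -0.9
```

View pics/c8.png

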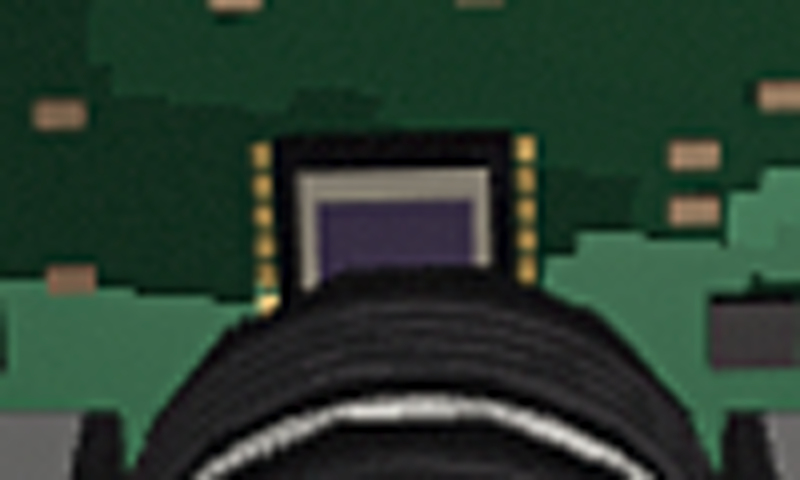

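```bash
python3 -c "
from h import *
a=np.radians(6.5);X=np.array([-np.sin(a),np.cos(a)]);Y=np.array([np.cos(a),np.sin(a)])
tc=np.array([.5508,.2379])
r=lambda u,z:(1000*np.array([(px2w('w7',u,z)[:2]-tc)@X,(px2w('w7',u,z)[:2]-tc)@Y])).round(1)
print('chip',r((278.9,226.6),.035)-[8,0])
print('cam rel',(lambda d:1000*(-d['R'].T@d['t']-[*tc,0]))(np.load('pics/w7.npz')))
print('thread',r((282,243.7),.0677)-[12.5,0],'body',r((282,243.7),.0727)-[16,0])
print('chip w6 row edges?',r((282.5,332.5),.111),r((282.5,332.5),.108))
"
```

```text
chip [-1.2 -1.9]
cam rel [ -9.5916  78.3855 220.6433]
thread [-1.  -0.3] body [-2.3 -0.4]
chip w6 row edges? [-2.5 -0.3] [-4.8 -0.3]
```

```bash
python3 -m handwheel '[[25,0.04,-0.12,0,0],[25,0,0,1,0],[25,0,0,0.8,0],[25,0,0,0.65,0],[25,0,0,0,0],[25,0,0,0,0],[25,0,0,0,0],[25,0,0,0,0]]'
python3 -c "
from h import *
st();look('wrist','w9',[]);st()
im=cv2.imread('pics/w9.png');cv2.imwrite('pics/c9.png',cv2.resize(im[220:370,180:380],None,fx=4,fy=4,interpolation=cv2.INTER_CUBIC))"
```

```text
clock: 16.65
ee_pos: [0.549, 0.2381, 0.0521]
ee_rot: [0.666, 0.746, 0.0, 0.0]
force: [0.9, 0.3, -1.4]
gripper_width: 0.365
gripper_force: 39.8
t16.6 pos [0.549  0.2381 0.0521] tool_y deg 6.54 F [ 0.9  0.3 -1.4] w 0.365 g 39.8
t16.7 pos [0.549  0.2381 0.0521] tool_y deg 6.53 F [-0.2  0.1 -0.8] w 0.364 g 39.8
```

View pics/c9.png

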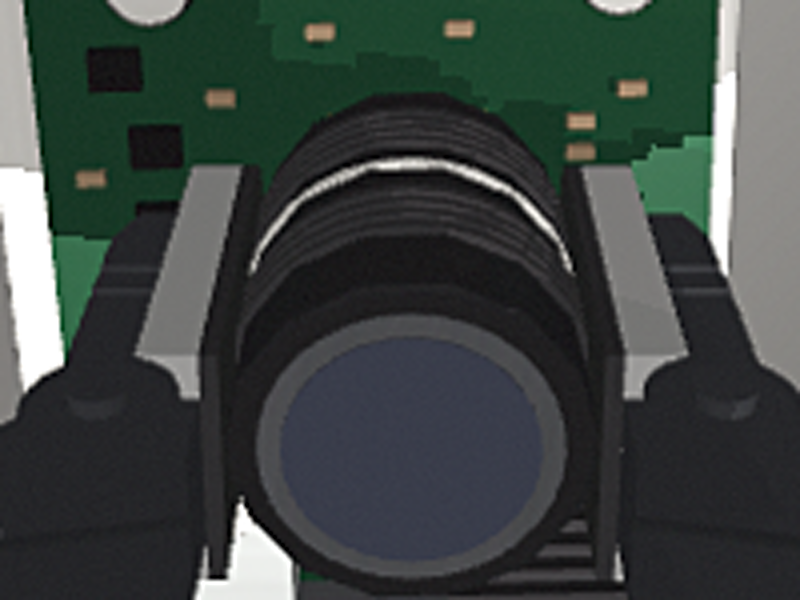

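The lens sits upright and centred in the pads and now hides the chip, with the board parts well clear. I'll raise it 0.5 mm to the nominal height, let it settle and hand the job in.

```bash
python3 -m handwheel '[[25,0,0.04,-0.05,0],[25,0,0,0,0],[25,0,0,0,0],[25,0,0,0,0],[25,0,0,0,0],[25,0,0,0,0],[25,0,0,0,0],[25,0,0,0,0]]'
python3 -c "
from h import *
st();print(order.finish_job())"
```

```text
clock: 17.5
ee_pos: [0.5493, 0.2381, 0.0523]
ee_rot: [0.666, 0.746, -0.0, 0.0]
force: [-0.0, 0.4, -1.1]
gripper_width: 0.363
gripper_force: 39.8
t17.5 pos [0.5493 0.2381 0.0523] tool_y deg 6.53 F [-0.   0.4 -1.1] w 0.363 g 39.8
the job is handed in; nothing more can be done
None
```

I closed the jaw until the board was snug and handed the job in at 17.5 s with the short lens held steady and upright, by my estimate within about 1 mm of the sensor's centre and 7–8 mm above it.

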